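# Clear the dish carrier and hold the enabling paddle half way

### The arm

A 6-joint arm with a two-finger parallel gripper is mounted at the origin on the work surface. World frame = base frame: x ahead of the robot, y to its left, z up, the work surface at z = 0. Lengths are in m, angles in rad, forces in N, time in s.
With the tool pointing down it reaches from about 0.35 to 0.975 m from the base axis. Payload 4.9 kg.
Tool frame: the origin (TCP) lies between the finger pads; the fingertips stand 25 mm ahead of it and the grasp point (between the pads) lies 6 mm ahead of it (manip.tcp_to_tips is the z of the fingertips in the tool frame, in m); z points along the fingers, y is the line along which they close (so a half turn about z gives the same grasp; the last joint's range is limited). The gripper opens to 85 mm and grips with 20 to 120 N. Pads are 22 mm wide; open, the fingers measure 114 mm over their backs; the gripper's body (76 mm by 85 mm) begins 54 mm behind the grasp point. The pads swing forward as they close: fully open they stand 13 mm farther back than shut.
Start: joints at [1.225, 0.053, 1.613, -0, 1.476, -0.119], TCP at [0.141, 0.609, 0.256] pointing down, gripper open.
Joint ranges: [-3.01, 3.01], [-1.01, 2.22], [0.06, 2.58], [-1.02, 4.17], [0.09, 2.62], [-3.14, 3.14]. Speed limits (rad/s): [2.57, 2.57, 3.14, 3.14, 3.14, 3.14].

### API

Orientations are given as a unit quaternion [w, x, y, z].
In Python, from plant import manip gives the robot as it stands. The module is installed in compiled form; this text tells all that it offers.
- The arm moves only by the tool arm_command, never from a script. Its argument "moves" is a list of rows, each a list of 3 entries, a list of its own where there are three numbers: the opening, from -1 (shut) to 1 (fully open), then the shift along the tool's x, y, z in units of 0.15 m (1.0 is 0.15 m), then the turn about the tool's z in units of 2 pi rad (1.0 is 2 pi rad). A call has 1 to 20 rows; each row is the pose to reach, as a shift and turn from the pose commanded when the call began, along the tool's axes at that moment, turning the shorter way round; what a row does not reach only later rows make up. A row lasts 1/12 s, in which the tool goes at most 41.7 mm and 7.16 degrees, less where a joint would pass 70% of its speed; a pose out of reach is approached as far as the arm can. A call with a number of a shift or a turn outside -1 to 1 is refused whole. A call with a gripper value outside its range is refused whole. The fingers move at their own pace and stop on an object; the grip force is fixed at half the most. Time passes only in rows, so rows that repeat a pose let the fingers close. It gives the time, the measured TCP pose, the force, the opening and the grip force at its end, in the units of the state.
- manip.state(): the state, without advancing time (a new reading comes with each control period).
- manip.grab_frame(name): name is "scene" or "top" or "wrist"; returns a dict with "frame" (480x640x3 uint8, red, green, blue), "fx", "fy", "cx", "cy" (pixels), "R" (3x3) and "t" (3): a world point X has camera coordinates R X + t. Camera axes: x right, y down, z forward; pixel columns grow to the right and rows downward; lengths in m; the calibration is good to about 2 mm. A picture is of the moment at which its call begins. There is no depth.
- manip.job_done(): hands the job in; it is judged then, once.
Trained networks look in a picture, given as the dict that the camera call returned (one of the last four; its "shot" number tells which), for a name from the list of things; names that differ only in an ending like _2 or _b are one class to them, and where a whole thing is asked for, a point or a joint stands for the part that bears it (a point fixed in the world has none). Each returns a list of dicts, best first, with "confidence" (0 to 1); they miss things now and then, are a little off and sometimes report something else, mostly with a low value. They report only what shows in the picture. A call takes as long as a camera call. They do not tell look-alikes from the thing itself.
- manip.search_frame(picture, target): "extent" ([left, top, right, bottom] in pixels, round what is visible of it).
The state is a dict: "time": time; "joint_pos": joint angles; "joint_vel": joint speeds; "joint_efforts": joint torques, N m; "tool_pos": TCP position; "tool_rot": TCP orientation; "contact_force": force on the tool from outside, world axes, zero at the start; "ft_torque": the same for the moment, N m; "gripper_width": opening from 0.0 (shut) to 1.0 (fully open); "grasp_force": force on a finger pad.
Only numpy, scipy, OpenCV 4.12 (cv2) and the standard library are available. Lean on these libraries where they do the work, as an engineer would, in place of code of your own. Each camera call takes 0.05 s, during which the arm holds its last target. There are 200 camera calls.

### The job

Someone left the aluminium dish carrier lying across the two guard cheeks of the hold-to-run paddle unit: lift it off by its grip bar, lay it flat in the steel accessory tray and let go of it. Then press the sprung paddle half way down with the gripper and finish while still holding it there, without ever pushing it right down to its stop (that trips the emergency stop). Leave the other things on the bench, in the tray and on the unit where they are.

Things in the scene. Friction and masses are not known exactly. Their poses are not given: they have to be found in the camera images.
- carrier: Loose aluminium dish carrier, about 0.2 kg: plate 64 (its x) by 150 (its y) by 6 mm thick with two dish windows and, across its middle, an upright grip bar 40 mm long in x, 12 mm thick in y, its top 41 mm above the underside (so pinch along the carrier's y). Origin: underside centre, z up. It starts lying flat across the unit's two guard cheeks, over the paddle's free end.
- console: Hold-to-run paddle unit, fixed, white, 240 (x) by 130 mm (y). Origin: underside centre, on the bench. Two guard cheeks (12 mm thick, 84 mm apart inside, tops at 95 mm, x = -120 to +20 mm) flank the black paddle; the rear deck (x = +40 to +120 mm, top at 85 mm) has an eyepiece standing on it. Ticks on the cheek ends mark the height of the paddle's end: up, half, bottom.
- paddle (a joint): Angle of the black sprung paddle (rad): 0 fully up and level (it springs back), 0.18 half way, 0.36 hard on its stop. Hinge along the unit's y at x = +30, z = 79 mm in the unit's frame; the paddle runs 120 mm from it to -x, 56 mm wide, 12 mm thick; its free end goes down. Pressed at pad it starts to move at about 4 N, needs about 9 N half way, 13 N at the stop.
- pad (a point): Point on the top face of the paddle where it is meant to be pressed, between the rubber ribs, 95 mm from the hinge, moving with the paddle. Fully up it is at x = -65 mm, y = 0, z = 85 mm in the unit's frame (10 mm below the cheek tops); half way it is 17 mm lower, at the stop 34 mm lower.
- tray: Open steel accessory tray fixed on the bench, 140 mm (x) by 220 mm (y) by 25 mm high, walls and floor 4 mm thick. Origin: centre of its underside. A microscope objective stands in its +x half; the -x half is free (a carrier centred at tray x = -22 mm, y = 0 with its y along the tray's y fits clear).
- objective: Bystander: loose steel microscope objective, 30 mm diameter, 42 mm high, upright in the tray at about x = +45 mm in the tray's frame. Origin: underside centre.
- eyepiece: Bystander: loose black eyepiece, 34 mm diameter, 42 mm high, standing on the unit's rear deck. Origin: underside centre.
- dishes: Bystander: stack of whitish clear culture dishes, 60 mm diameter, 48 mm high, on the bench near the robot. Origin: underside centre.
- slidebox: Bystander: grey slide box 82 x 98 x 34 mm on the bench beyond the unit and tray. Origin: underside centre.
- tipbox: Bystander: whitish pipette-tip box with a grid of holes on top, 120 x 85 x 59 mm at the left of the bench. Origin: underside centre.
- wash: Bystander: white bottle, 60 mm diameter, 150 mm high, at the right of the bench. Origin: underside centre.
- jar: Bystander: amber glass jar, 56 mm diameter, 70 mm high, at the right of the bench. Origin: underside centre.
Mind the look-alikes: they are no part of the job. Leave any purple or red look-alike of the carrier alone.

How it is judged:
By the outcome, as a careful person would: the job done as asked, in the order asked, and still so for the second after the job is handed in, while the arm keeps its last pose, push and grip.
It also fails if it takes over 59 s, if anything falls off the work surface, if the arm or the gripper's body presses on something with over 40 N, if the wrist force passes 120 N, or if a joint passes its speed limit or range.

## Working session

There is one attempt and no reset: what is moved stays moved. The work goes in short steps, Python scripts to look and compute and a tool call to move; the robot and the scene stay as the last step left them, time stands still between calls to the robot, and variables do not carry over. Pictures are saved under pics/ and viewed, at most 10 in all, crops included, and the job is handed in when it is done.

Besides the shell and the picture viewer there is one more tool, called after "Call:" as name([rows], argument=value, ...), one row to a line, values as JSON. arm_command: Moves the arm, as the interface text tells. Shifts and turns lie within -1 to 1; 1 stands for 0.15 m of shift or 2 pi rad of turn. Its arguments: {"type":"object","properties":{"moves":{"type":"array"}},"required":["moves"]}

```bash
mkdir -p pics; cat > h.py <<'E'
import numpy as np, cv2
from plant import manip
def shot(name, fn):
    p=manip.grab_frame(name); cv2.imwrite('pics/'+fn, p['frame'][:,:,::-1]); return p
def ray(p,u,v):
    R=np.array(p['R']);t=np.array(p['t'])
    return -R.T@t, R.T@np.array([(u-p['cx'])/p['fx'],(v-p['cy'])/p['fy'],1])
def at(p,u,v,z):
    c,d=ray(p,u,v); return c+d*(z-c[2])/d[2]
def proj(p,X):
    c=np.array(p['R'])@np.array(X)+np.array(p['t']); return [c[0]/c[2]*p['fx']+p['cx'],c[1]/c[2]*p['fy']+p['cy']]
E
python3 - <<'E'
from h import *
np.set_printoptions(precision=3,suppress=True)
s=manip.state(); print({k:np.round(v,3) for k,v in s.items()}, manip.tcp_to_tips)
for n in ['scene','top']:
    p=shot(n,n+'0.png'); print(n,-np.array(p['R']).T@p['t'],p['fx'])
    for t in ['carrier','console','paddle','tray','objective','eyepiece']:
        print(t,[(np.round(d['extent']),round(d['confidence'],2)) for d in manip.search_frame(p,t)][:4])
E
```

```text
{'time': np.float64(0.0), 'joint_pos': array([ 1.225,  0.053,  1.614,  0.   ,  1.476, -0.119]), 'joint_vel': array([-0.001, -0.   ,  0.001,  0.001,  0.001, -0.002]), 'joint_efforts': array([  0.001, -39.37 , -37.017,  -0.   ,   0.007,  -0.   ]), 'tool_pos': array([0.14 , 0.608, 0.255]), 'tool_rot': array([-0.   ,  0.113,  0.994, -0.001]), 'contact_force': array([0.108, 0.56 , 0.25 ]), 'ft_torque': array([ 0.027, -0.025, -0.026]), 'grasp_force': np.float64(0.0), 'gripper_width': np.float64(1.003)} 0.025
scene [ 1.457 -0.785  0.945] 512.2038095041383
carrier [(array([184., 238., 220., 268.]), 0.91), (array([ 42., 321., 106., 373.]), 0.86), (array([297., 200., 345., 227.]), 0.66), (array([204., 244., 258., 280.]), 0.64)]
console [(array([205., 259., 309., 331.]), 0.59)]
paddle [(array([230., 268., 264., 287.]), 0.92)]
tray [(array([336., 221., 411., 279.]), 0.94)]
objective []
eyepiece [(array([282., 274., 291., 291.]), 0.78), (array([335., 222., 410., 280.]), 0.26)]
top [ 0.355 -0.072  1.592] 456.5252014003008
carrier [(array([368., 284., 392., 328.]), 0.95), (array([239., 276., 270., 319.]), 0.93), (array([362., 229., 410., 262.]), 0.87), (array([481., 242., 523., 274.]), 0.71)]
console [(array([343., 184., 400., 261.]), 0.9)]
paddle [(array([366., 214., 391., 237.]), 0.68)]
tray [(array([220., 194., 286., 254.]), 0.67), (array([356., 193., 365., 203.]), 0.61)]
objective []
eyepiece [(array([129., 242., 162., 281.]), 0.32)]
```

View pics/top0.png

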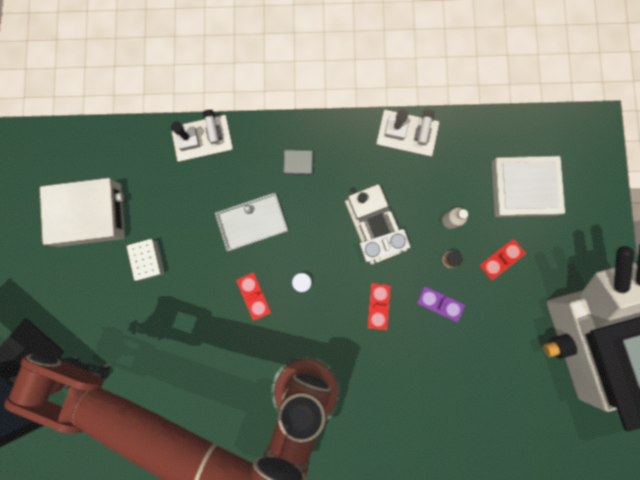

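View pics/scene0.png

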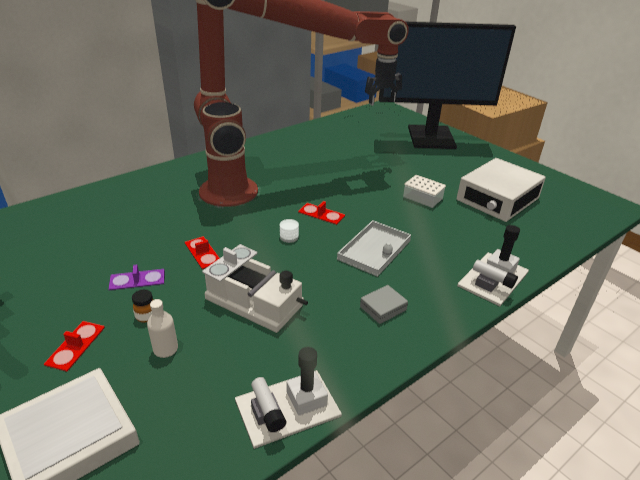

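The top view shows the aluminium carrier at about (385,246), across the front of the white unit; the tray is at (251,222). Look-alikes are red at (253,296), (379,306) and (503,259), and purple at (441,304). Only the grey one at (385,246) lies on the guard cheeks, so it should be the one meant. I'll confirm with one enlarged crop.

```bash
python3 - <<'E'
from h import *
im=cv2.imread('pics/top0.png')[175:275,210:415]
cv2.imwrite('pics/crop0.png',cv2.resize(im,None,fx=3.9,fy=3.9,interpolation=cv2.INTER_CUBIC))
E
```

```text
(no output)
```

View pics/crop0.png

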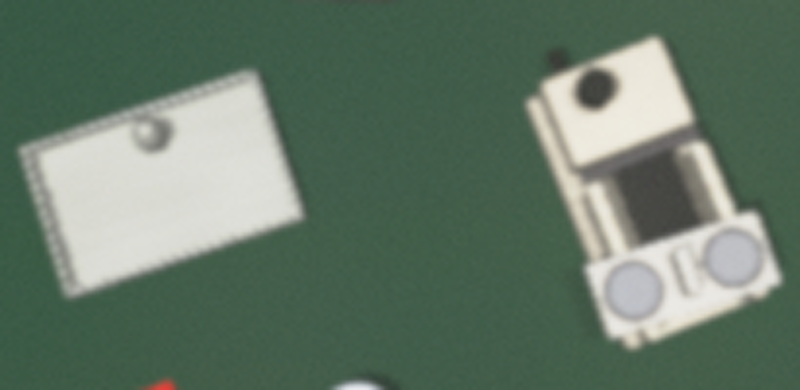

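The crop confirms it: the aluminium plate with its grip bar is at crop (685,272), across the cheeks, and the dark paddle lies behind it. The tray's rim and the objective (150,132) are clear to see. Next I work out the poses.

```bash
python3 - <<'E'
from h import *
np.set_printoptions(precision=4,suppress=True)
p=manip.grab_frame('top')
def w(U,V,z): return at(p,(U+.5)/3.9-.5+210,(V+.5)/3.9-.5+175,z)
def show(n,c,z):
    c=np.array([w(*q,z) for q in c]); m=c.mean(0)
    print(n,m,'sides',np.linalg.norm(np.roll(c,-1,0)-c,axis=1),
     'edges deg',[np.degrees(np.arctan2(*(c[(i+1)%4]-c[i])[[1,0]])) for i in range(4)])
show('tray',[(18,149),(253,70),(304,216),(70,297)],.025)
show('carrier',[(585,265),(755,210),(782,283),(612,340)],.101)
show('deck',[(540,85),(658,37),(697,128),(580,170)],.085)
print('bar top',w(685,271,.136),'obj top',w(148,130,.042))
s=manip.state();print(s['tool_pos'],s['tool_rot'])
E
```

```text
tray [0.5802 0.1779 0.025 ] sides [0.2217 0.1401 0.2191 0.1418] edges deg [np.float64(-72.39527131783345), np.float64(-161.5972191899296), np.float64(108.03127210839254), np.float64(19.417344683763158)]
carrier [ 0.482 -0.273  0.101] sides [0.1505 0.0651 0.1503 0.0666] edges deg [np.float64(-73.21772272949976), np.float64(-162.13827603022574), np.float64(107.34458380815192), np.float64(18.02463110836347)]
deck [ 0.6303 -0.2251  0.085 ] sides [0.1099 0.0857 0.1065 0.0811] edges deg [np.float64(-68.86782718725898), np.float64(-159.1455336686737), np.float64(108.65858672453857), np.float64(23.30906207523917)]
bar top [ 0.4818 -0.2695  0.136 ] obj top [0.6249 0.1869 0.042 ]
[0.1405 0.609  0.2563] [-0.      0.1131  0.9936  0.    ]
```

Carrier yaw is about 17.5°, tray about 18.2°. I'll go out and across, turning the tool so it closes along the carrier's y.

Call:
arm_command([
  [1, [-1, -0.8, 0], -0.085],
  [1, [-1, -0.8, 0], -0.085],
  [1, [-1, -0.8, 0], -0.085],
  [1, [-1, -0.8, 0], -0.085],
  [1, [-1, -0.8, 0], -0.085],
  [1, [-1, -0.8, 0], -0.085],
  [1, [-1, -0.8, 0], -0.085],
  [1, [-1, -0.8, 0], -0.085],
])

```text
time: 1.42
tool_pos: [0.2597, 0.4585, 0.2565]
tool_rot: [0.0, -0.153, 0.988, 0.0]
contact_force: [0.1, -0.7, 0.7]
gripper_width: 1.005
grasp_force: 0.0
```

Call:
arm_command([
  [1, [-1, -1, 0], 0],
  [1, [-1, -1, 0], 0],
  [1, [-1, -1, 0], 0],
  [1, [-1, -1, 0], 0],
  [1, [-1, -1, 0], 0],
  [1, [-1, -1, 0], 0],
  [1, [-1, -1, 0], 0],
  [1, [-1, -1, 0], 0],
])

```text
time: 2.08
tool_pos: [0.4475, 0.3617, 0.256]
tool_rot: [-0.001, -0.153, 0.988, 0.0]
contact_force: [-0.3, -0.8, 0.5]
gripper_width: 1.0
grasp_force: 0.0
```

Call:
arm_command([
  [1, [0.25, -1, 0], 0],
  [1, [0.25, -1, 0], 0],
  [1, [0.25, -1, 0], 0],
  [1, [0.25, -1, 0], 0],
  [1, [0.25, -1, 0], 0],
  [1, [0.25, -1, 0], 0],
  [1, [0.25, -1, 0], 0],
])

```text
time: 2.67
tool_pos: [0.4569, 0.2079, 0.2565]
tool_rot: [0.0, -0.154, 0.988, 0.0]
contact_force: [-0.1, 0.2, -0.2]
gripper_width: 0.998
grasp_force: 0.0
```

Call:
arm_command([
  [1, [0.25, -1, 0], 0],
  [1, [0.25, -1, 0], 0],
  [1, [0.25, -1, 0], 0],
  [1, [0.25, -1, 0], 0],
  [1, [0.25, -1, 0], 0],
  [1, [0.25, -1, 0], 0],
  [1, [0.25, -1, 0], 0],
])

```text
time: 3.25
tool_pos: [0.4673, 0.0537, 0.2563]
tool_rot: [-0.0, -0.154, 0.988, 0.0]
contact_force: [0.1, -0.7, 0.4]
gripper_width: 0.998
grasp_force: 0.0
```

Call:
arm_command([
  [1, [0.25, -1, 0], 0],
  [1, [0.25, -1, 0], 0],
  [1, [0.25, -1, 0], 0],
  [1, [0.25, -1, 0], 0],
  [1, [0.25, -1, 0], 0],
  [1, [0.25, -1, 0], 0],
  [1, [0.25, -1, 0], 0],
])

```text
time: 3.83
tool_pos: [0.4773, -0.1006, 0.2561]
tool_rot: [-0.0, -0.154, 0.988, 0.0]
contact_force: [-0.6, -0.7, 0.7]
gripper_width: 1.004
grasp_force: 0.0
```

Call:
arm_command([
  [1, [0.3, -1, 0], 0],
  [1, [0.3, -1, 0], 0],
  [1, [0.3, -1, 0], 0],
  [1, [0.3, -1, 0], 0],
  [1, [0.3, -1, 0], 0],
  [1, [0.3, -1, 0], 0],
  [1, [0.3, -1, 0], 0],
])

```text
time: 4.42
tool_pos: [0.48, -0.257, 0.2561]
tool_rot: [-0.0, -0.154, 0.988, 0.0]
contact_force: [-0.4, 0.5, 0.6]
gripper_width: 1.003
grasp_force: 0.0
```

```bash
python3 - <<'E'
from h import *
np.set_printoptions(precision=4,suppress=True)
p=shot('wrist','w1.png'); print(-np.array(p['R']).T@p['t'],p['fx'],manip.state()['tool_pos'])
import pickle; pickle.dump(p,open('w1.pkl','wb'))
for t in ['carrier','paddle']: print(t,[(np.round(d['extent']),d['confidence']) for d in manip.search_frame(p,t)][:3])
print(proj(p,[.482,-.271,.136]))
E
```

```text
[ 0.4063 -0.2797  0.3727] 335.67986387649887 [ 0.4799 -0.2568  0.2562]
carrier [(array([178.,   0., 226.,  27.]), 0.98), (array([316.,   0., 425., 105.]), 0.63), (array([208., 187., 394., 266.]), 0.56)]
paddle [(array([263., 264., 328., 327.]), 0.72)]
[np.float64(296.96454742852006), np.float64(242.0111098508318)]
```

View pics/w1.png

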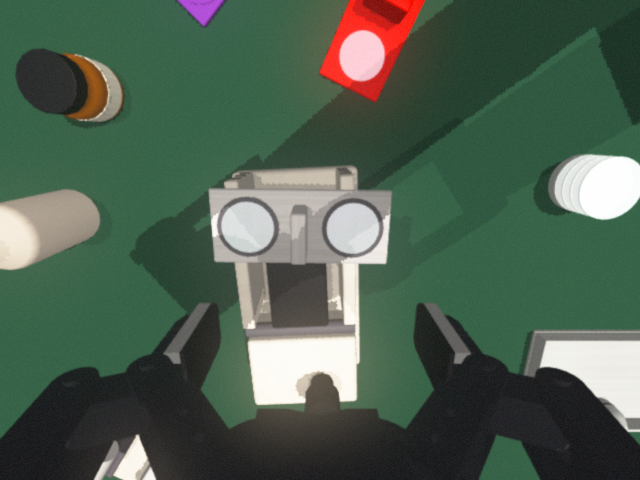

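The wrist view shows the carrier plate with corners near (209,192), (391,191), (388,263) and (215,262), and the bar at (299,220) to (299,262). The deck front edge runs (248,337) to (355,333), and the paddle is at (300,295). I'll refine the poses from these.

```bash
python3 - <<'E'
from h import *
import pickle; p=pickle.load(open('w1.pkl','rb'))
np.set_printoptions(precision=4,suppress=True)
def show(n,c,z):
    c=np.array([at(p,*q,z) for q in c]); m=c.mean(0)
    print(n,m,'sides',np.linalg.norm(np.roll(c,-1,0)-c,axis=1),
     'yaw',[round((np.degrees(np.arctan2(*(c[(i+1)%4]-c[i])[[1,0]])))%90,1) for i in range(4)])
show('carrier',[(209,192),(391,191),(388,263),(215,262)],.101)
show('deck',[(248,337),(355,333),(357,401),(253,405)],.085)
print('bar top near',at(p,298.5,206,.136),at(p,299,236,.136))
im=cv2.imread('pics/w1.png')[160:420,190:410]
cv2.imwrite('pics/w1c.png',cv2.resize(im,None,fx=2.3,fy=2.3,interpolation=cv2.INTER_CUBIC))
E
```

```text
carrier [ 0.4806 -0.2702  0.101 ] sides [0.1475 0.0624 0.1497 0.0607] yaw [np.float64(18.0), np.float64(19.1), np.float64(17.3), np.float64(17.0)]
deck [ 0.6281 -0.2236  0.085 ] sides [0.1056 0.0826 0.1103 0.0831] yaw [np.float64(20.1), np.float64(21.1), np.float64(20.4), np.float64(17.8)]
bar top near [ 0.4558 -0.2777  0.136 ] [ 0.4771 -0.2709  0.136 ]
```

View pics/w1c.png

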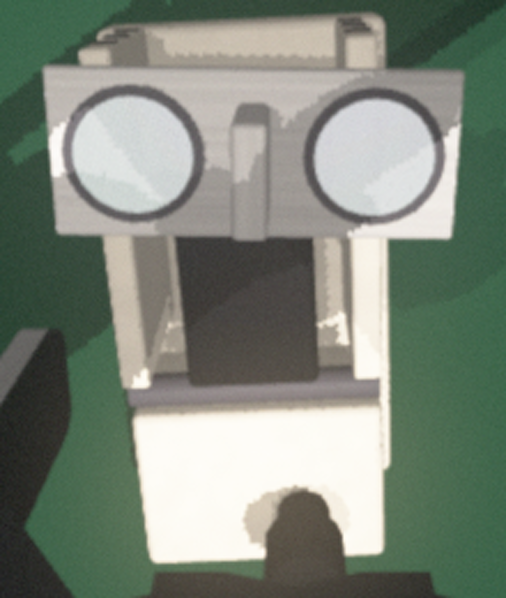

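Call:
arm_command([
  [1, [0.025, -0.09, 0.25], 0],
  [1, [0.025, -0.09, 0.5], 0],
  [1, [0.025, -0.09, 0.65], 0],
  [1, [0.025, -0.09, 0.75], 0],
  [1, [0.025, -0.09, 0.81], 0],
  [1, [0.025, -0.09, 0.81], 0],
  [1, [0.025, -0.09, 0.81], 0],
])

```text
time: 5.15
tool_pos: [0.4803, -0.2723, 0.1353]
tool_rot: [0.0, -0.154, 0.988, -0.0]
contact_force: [-0.3, 0.4, 0.1]
gripper_width: 0.997
grasp_force: 0.0
```

Call:
arm_command([
  [-1, [0, 0, 0], 0],
  [-1, [0, 0, 0], 0],
  [-1, [0, 0, 0], 0],
  [-1, [0, 0, 0], 0],
  [-1, [0, 0, 0], 0],
  [-1, [0, 0, 0], 0],
  [-1, [0, 0, 0], 0],
  [-1, [0, 0, 0], 0],
  [-1, [0, 0, 0], 0],
  [-1, [0, 0, 0], 0],
  [-1, [0, 0, 0], 0],
  [-1, [0, 0, 0], 0],
])

```text
time: 6.15
tool_pos: [0.4801, -0.2731, 0.1353]
tool_rot: [0.0, -0.153, 0.988, -0.0]
contact_force: [-0.5, 0.2, 3.9]
gripper_width: 0.129
grasp_force: 61.4
```

Bar gripped. I'll lift and carry it towards the tray.

Call:
arm_command([
  [-1, [0, 0, -0.1], 0],
  [-1, [0, 0, -0.3], 0],
  [-1, [0, 0, -0.5], 0],
  [-1, [0, 0, -0.67], 0],
  [-1, [0, 0, -0.67], 0],
  [-1, [0, 0, -0.67], 0],
])

```text
time: 6.65
tool_pos: [0.4802, -0.273, 0.2358]
tool_rot: [0.001, -0.153, 0.988, -0.001]
contact_force: [0.2, 1.0, -2.8]
gripper_width: 0.127
grasp_force: 60.7
```

Call:
arm_command([
  [-1, [-0.09, 0.17, 0], 0],
  [-1, [-0.18, 0.35, 0], 0],
  [-1, [-0.28, 0.53, 0], 0],
  [-1, [-0.37, 0.71, 0], 0],
  [-1, [-0.47, 0.89, 0], 0],
  [-1, [-0.47, 0.89, 0], 0],
])

```text
time: 7.15
tool_pos: [0.5056, -0.1193, 0.2314]
tool_rot: [-0.002, -0.155, 0.988, 0.003]
contact_force: [0.1, 0.0, -2.2]
gripper_width: 0.13
grasp_force: 60.6
```

Call:
arm_command([
  [-1, [-0.09, 0.17, 0], 0],
  [-1, [-0.18, 0.35, 0], 0],
  [-1, [-0.28, 0.53, 0], 0],
  [-1, [-0.37, 0.71, 0], 0],
  [-1, [-0.47, 0.89, 0], 0],
  [-1, [-0.47, 0.89, 0], 0],
])

```text
time: 7.65
tool_pos: [0.5325, 0.0283, 0.232]
tool_rot: [-0.002, -0.155, 0.988, 0.002]
contact_force: [-0.4, -0.6, -2.9]
gripper_width: 0.132
grasp_force: 60.6
```

Call:
arm_command([
  [-1, [-0.09, 0.17, 0], 0],
  [-1, [-0.18, 0.35, 0], 0],
  [-1, [-0.28, 0.53, 0], 0],
  [-1, [-0.37, 0.71, 0], 0],
  [-1, [-0.47, 0.89, 0], 0],
  [-1, [-0.47, 0.89, 0], 0],
  [-1, [-0.47, 0.89, 0], 0],
])

```text
time: 8.23
tool_pos: [0.5594, 0.1731, 0.2323]
tool_rot: [-0.002, -0.154, 0.988, -0.0]
contact_force: [0.2, -0.9, -2.7]
gripper_width: 0.127
grasp_force: 60.6
```

```bash
python3 - <<'E'
from h import *
import pickle
p=shot('wrist','w2.png'); pickle.dump(p,open('w2.pkl','wb'))
print(manip.state()['tool_pos'],manip.state()['gripper_width'])
E
```

```text
[0.55943372 0.17227771 0.23263497] 0.12720391419935448
```

View pics/w2.png

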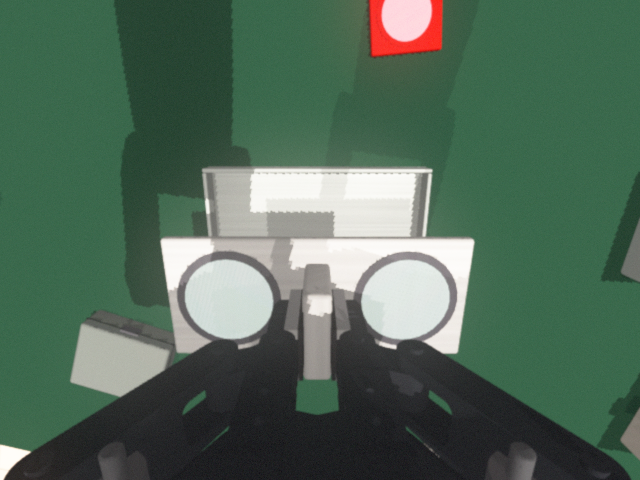

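The wrist view shows the carrier level in the grip, front edge (162,239) to (473,239). The tray's near rim runs (203,168) to (431,168), parallel to it. I'll check the fit.

```bash
python3 - <<'E'
from h import *
import pickle; p=pickle.load(open('w2.pkl','rb'))
np.set_printoptions(precision=4,suppress=True)
a,b=at(p,203,168,.025),at(p,431,168,.025)
e=(a-b)[:2]; L=np.hypot(*e); y=e/L; x=np.array([y[1],-y[0]])
T=(a+b)[:2]/2+.07*x
print('tray',T,L,'yaw',np.degrees(np.arctan2(x[1],x[0])))
c,d=at(p,162,239,.1975),at(p,473,239,.1975); f=(c-d)[:2]; fy=f/np.hypot(*f); fx=np.array([fy[1],-fy[0]])
C=(c+d)[:2]/2+.032*fx
print('carrier',C,np.hypot(*f),'yaw',np.degrees(np.arctan2(fx[1],fx[0])))
for T,yaw in [(T,np.degrees(np.arctan2(x[1],x[0]))),(np.array([.5802,.1779]),18.2)]:
  t=np.radians(yaw);G=T-.022*np.array([np.cos(t),np.sin(t)]);dl=G-C
  tx=np.array([-.9527,-.304]);ty=np.array([-.304,.9527]); print('goal',G,'shift units',dl@tx/.15,dl@ty/.15)
E
```

```text
tray [0.4456 0.1376] 0.21588976380111874 yaw -162.32043654925732
carrier [0.4992 0.155 ] 0.14689411240866104 yaw -162.30895605998018
goal [0.4666 0.1443] shift units 0.2290575104831881 -0.001930571201638048
goal [0.5593 0.171 ] shift units -0.4141716342842941 -0.019918688848640405
```

Call:
arm_command([
  [-1, [0.005, 0, 0.2], 0],
  [-1, [0.005, 0, 0.4], 0],
  [-1, [0.005, 0, 0.6], 0],
  [-1, [0.005, 0, 0.8], 0],
  [-1, [0.005, 0, 0.95], 0],
  [-1, [0.005, 0, 1], 0],
  [-1, [0.005, 0, 1], 0],
  [-1, [0.005, 0, 1], 0],
])

```text
time: 8.95
tool_pos: [0.5599, 0.1718, 0.0856]
tool_rot: [-0.0, -0.152, 0.988, -0.0]
contact_force: [0.3, 0.1, -1.5]
gripper_width: 0.133
grasp_force: 60.6
```

Call:
arm_command([
  [-1, [0, 0, 0.07], 0],
  [-1, [0, 0, 0.14], 0],
  [-1, [0, 0, 0.19], 0],
  [-1, [0, 0, 0.22], 0],
  [-1, [0, 0, 0.22], 0],
  [-1, [0, 0, 0.22], 0],
  [-1, [0, 0, 0.22], 0],
])

```text
time: 9.53
tool_pos: [0.5599, 0.1728, 0.0526]
tool_rot: [0.0, -0.153, 0.988, -0.0]
contact_force: [0.7, 0.1, -2.8]
gripper_width: 0.129
grasp_force: 60.7
```

Call:
arm_command([
  [-1, [0, 0, 0.02], 0],
  [-1, [0, 0, 0.035], 0],
  [-1, [0, 0, 0.045], 0],
  [-1, [0, 0, 0.05], 0],
  [-1, [0, 0, 0.05], 0],
  [-1, [0, 0, 0.05], 0],
  [-1, [0, 0, 0.05], 0],
])

```text
time: 10.12
tool_pos: [0.5597, 0.1727, 0.0449]
tool_rot: [0.0, -0.153, 0.988, -0.0]
contact_force: [0.1, 0.1, -2.4]
gripper_width: 0.125
grasp_force: 60.7
```

Call:
arm_command([
  [-1, [0, 0, 0.005], 0],
  [-1, [0, 0, 0.01], 0],
  [-1, [0, 0, 0.012], 0],
  [-1, [0, 0, 0.012], 0],
  [-1, [0, 0, 0.012], 0],
])

```text
time: 10.53
tool_pos: [0.56, 0.1727, 0.0443]
tool_rot: [0.0, -0.153, 0.988, -0.0]
contact_force: [-3.0, -1.1, 5.1]
gripper_width: 0.129
grasp_force: 61.9
```

Touchdown. I'll release, rise, and look.

Call:
arm_command([
  [1, [0, 0, 0], 0],
  [1, [0, 0, 0], 0],
  [1, [0, 0, 0], 0],
  [1, [0, 0, 0], 0],
  [1, [0, 0, 0], 0],
  [1, [0, 0, 0], 0],
  [1, [0, 0, 0], 0],
  [1, [0, 0, 0], 0],
  [1, [0, 0, 0], 0],
])

```text
time: 11.28
tool_pos: [0.5596, 0.1727, 0.043]
tool_rot: [-0.0, -0.153, 0.988, 0.0]
contact_force: [-0.5, -0.6, -0.0]
gripper_width: 1.002
grasp_force: 0.0
```

Call:
arm_command([
  [1, [0, 0, -0.1], 0],
  [1, [0, 0, -0.3], 0],
  [1, [0, 0, -0.55], 0],
  [1, [0, 0, -0.8], 0],
  [1, [0, 0, -1], 0],
  [1, [0, 0, -1], 0],
  [1, [0, 0, -1], 0],
])

```text
time: 11.87
tool_pos: [0.5612, 0.173, 0.1962]
tool_rot: [0.003, -0.153, 0.988, 0.0]
contact_force: [-0.3, -0.6, -0.5]
gripper_width: 1.003
grasp_force: 0.0
```

```bash
python3 - <<'E'
from h import *
p=shot('wrist','w3.png'); q=shot('top','t3.png')
a=cv2.imread('pics/w3.png')[100:480,100:540]
b=cv2.resize(cv2.imread('pics/t3.png')[175:270,330:415],None,fx=4,fy=4,interpolation=cv2.INTER_CUBIC)
cv2.imwrite('pics/m3.png',np.hstack([a[:380],b[:380]])); print(b.shape)
E
```

```text
(380, 340, 3)
```

View pics/m3.png

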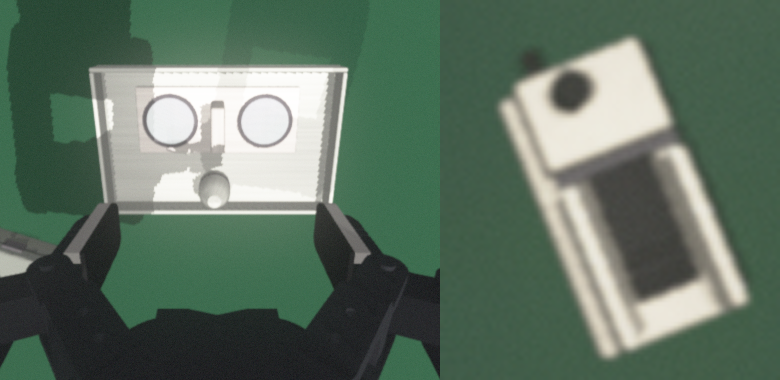

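The left panel shows the carrier flat in the tray's free half, clear of the standing objective, with the gripper released. The right panel shows the bare unit with the paddle exposed. I'll go back over the unit and shut the gripper.

Call:
arm_command([
  [0, [0, 0, -0.2], 0],
  [-1, [0.15, -0.29, -0.4], 0],
  [-1, [0.3, -0.58, -0.4], 0],
  [-1, [0.45, -0.88, -0.4], 0],
  [-1, [0.45, -0.88, -0.4], 0],
  [-1, [0.45, -0.88, -0.4], 0],
  [-1, [0.45, -0.88, -0.4], 0],
])

```text
time: 12.55
tool_pos: [0.5342, 0.0252, 0.2506]
tool_rot: [-0.002, -0.152, 0.988, 0.001]
contact_force: [-0.5, 0.4, -0.3]
gripper_width: 0.007
grasp_force: 0.0
```

Call:
arm_command([
  [-1, [0.15, -0.29, 0], 0],
  [-1, [0.3, -0.58, 0], 0],
  [-1, [0.45, -0.88, 0], 0],
  [-1, [0.45, -0.88, 0], 0],
  [-1, [0.45, -0.88, 0], 0],
  [-1, [0.45, -0.88, 0], 0],
])

```text
time: 13.05
tool_pos: [0.5105, -0.1196, 0.2513]
tool_rot: [-0.001, -0.152, 0.988, 0.001]
contact_force: [0.5, -0.1, -0.3]
gripper_width: 0.001
grasp_force: 0.0
```

Call:
arm_command([
  [-1, [0.15, -0.29, 0], 0],
  [-1, [0.3, -0.58, 0], 0],
  [-1, [0.45, -0.88, 0], -0.006],
  [-1, [0.45, -0.88, 0], -0.006],
  [-1, [0.45, -0.88, 0], -0.006],
  [-1, [0.45, -0.88, 0], -0.006],
])

```text
time: 13.55
tool_pos: [0.4868, -0.2651, 0.2519]
tool_rot: [-0.0, -0.172, 0.985, 0.001]
contact_force: [1.2, 0.1, 1.1]
gripper_width: -0.004
grasp_force: 0.0
```

```bash
python3 - <<'E'
from h import *
import pickle
p=shot('wrist','w4.png'); pickle.dump(p,open('w4.pkl','wb'))
s=manip.state();print(s['tool_pos'],s['tool_rot'],s['gripper_width'])
im=cv2.imread('pics/w4.png')[140:440,170:430]
cv2.imwrite('pics/w4c.png',cv2.resize(im,None,fx=2,fy=2,interpolation=cv2.INTER_CUBIC))
E
```

```text
[ 0.48690623 -0.26444091  0.25202771] [-3.57889957e-04 -1.72285550e-01  9.85046454e-01  1.02238069e-03] -0.0027626650734159292
```

View pics/w4c.png

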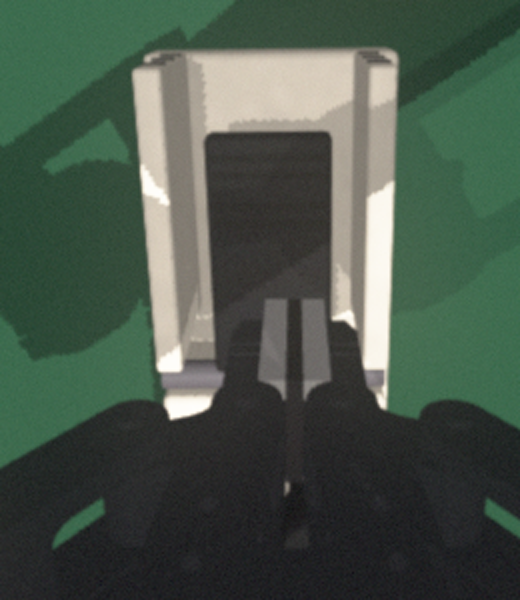

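The crop shows the paddle's free end at crop (205,134) to (331,134), rows of ribs near it, and both cheeks. The shut fingers are at crop (293,330).

```bash
python3 - <<'E'
from h import *
import pickle; p=pickle.load(open('w4.pkl','rb'))
np.set_printoptions(precision=4,suppress=True)
f=lambda U,V,z: at(p,(U+.5)/2-.5+170,(V+.5)/2-.5+140,z)[:2]
def q(n,A,B,C=None):
    e=B-A; print(n,(A+B)/2,np.hypot(*e),'deg',np.degrees(np.arctan2(e[1],e[0])))
q('end',f(205,133,.085),f(331,133,.085))
q('cheek fronts',f(133,70,.095),f(397,66,.095))
q('cheek L outer',f(133,70,.095),f(160,372,.095))
q('cheek R outer',f(397,66,.095),f(387,372,.095))
q('paddle L',f(205,140,.085),f(216,370,.085))
q('paddle R',f(331,140,.085),f(330,300,.085))
for m,L,y in [((f(205,133,.085)+f(331,133,.085))/2,.025,19.8),(np.array([.6292,-.2244]),-.145,19.8)]:
    t=np.radians(y);P=m+L*np.array([np.cos(t),np.sin(t)]);s=manip.state()
    w,x,yy,z=s['tool_rot'];tx=np.array([x*x-yy*yy,2*x*yy]);ty=np.array([2*x*yy,yy*yy-x*x]);d=P-s['tool_pos'][:2]
    print(P,d@tx/.15,d@ty/.15)
E
```

```text
end [ 0.4716 -0.2814] 0.053978997411860706 deg 109.70048089005091
cheek fronts [ 0.445  -0.2916] 0.1060125631974497 deg 110.56400944915303
cheek L outer [ 0.5282 -0.3167] 0.13807208215562117 deg 20.777802895717386
cheek R outer [ 0.4918 -0.2175] 0.13972260808256579 deg 20.45522517683466
paddle L [ 0.5364 -0.2866] 0.11235984028630022 deg 20.123892319580143
paddle R [ 0.5008 -0.2418] 0.07549807189296502 deg 20.3119717177749
[ 0.4951 -0.273 ] -0.03236519606679356 -0.07201780374501196
[ 0.4928 -0.2735] -0.016248141202532342 -0.07018887212608207
```

Call:
arm_command([
  [-1, [-0.035, -0.072, 0.2], 0],
  [-1, [-0.035, -0.072, 0.4], 0],
  [-1, [-0.035, -0.072, 0.6], 0],
  [-1, [-0.035, -0.072, 0.75], 0],
  [-1, [-0.035, -0.072, 0.84], 0],
  [-1, [-0.035, -0.072, 0.88], 0],
  [-1, [-0.035, -0.072, 0.88], 0],
  [-1, [-0.035, -0.072, 0.88], 0],
  [-1, [-0.035, -0.072, 0.88], 0],
])

```text
time: 14.35
tool_pos: [0.4963, -0.2749, 0.1232]
tool_rot: [0.001, -0.172, 0.985, -0.001]
contact_force: [-0.4, -0.2, 0.5]
gripper_width: -0.002
grasp_force: 0.0
```

Call:
arm_command([
  [-1, [0, 0, 0.015], 0],
  [-1, [0, 0, 0.03], 0],
  [-1, [0, 0, 0.03], 0],
  [-1, [0, 0, 0.03], 0],
])

```text
time: 14.68
tool_pos: [0.495, -0.2745, 0.1167]
tool_rot: [0.0, -0.172, 0.985, -0.0]
contact_force: [0.4, -0.2, -1.4]
gripper_width: -0.0
grasp_force: 0.0
```

Call:
arm_command([
  [-1, [0, 0, 0.015], 0],
  [-1, [0, 0, 0.03], 0],
  [-1, [0, 0, 0.03], 0],
  [-1, [0, 0, 0.03], 0],
])

```text
time: 15.02
tool_pos: [0.4948, -0.2743, 0.1116]
tool_rot: [-0.0, -0.172, 0.985, 0.0]
contact_force: [-0.4, -0.1, -0.5]
gripper_width: -0.001
grasp_force: 0.0
```

Call:
arm_command([
  [-1, [0, 0, 0.01], 0],
  [-1, [0, 0, 0.02], 0],
  [-1, [0, 0, 0.02], 0],
  [-1, [0, 0, 0.02], 0],
])

```text
time: 15.35
tool_pos: [0.4952, -0.2746, 0.1096]
tool_rot: [0.0, -0.172, 0.985, -0.0]
contact_force: [-1.5, 0.8, 4.0]
gripper_width: -0.001
grasp_force: 1.9
```

Call:
arm_command([
  [-1, [0, 0, 0.01], 0],
  [-1, [0, 0, 0.02], 0],
  [-1, [0, 0, 0.02], 0],
  [-1, [0, 0, 0.02], 0],
])

```text
time: 15.68
tool_pos: [0.4951, -0.2746, 0.1063]
tool_rot: [0.0, -0.172, 0.985, -0.0]
contact_force: [-2.6, -0.3, 5.2]
gripper_width: 0.001
grasp_force: 2.5
```

Contact came at TCP z ≈ 0.110, as calculated. The target is about 0.0945 at roughly 10 N.

Call:
arm_command([
  [-1, [0, 0, 0.015], 0],
  [-1, [0, 0, 0.03], 0],
  [-1, [0, 0, 0.045], 0],
  [-1, [0, 0, 0.06], 0],
  [-1, [0, 0, 0.06], 0],
  [-1, [0, 0, 0.06], 0],
  [-1, [0, 0, 0.06], 0],
])

```text
time: 16.27
tool_pos: [0.4953, -0.2746, 0.0978]
tool_rot: [0.0, -0.172, 0.985, -0.0]
contact_force: [-3.3, 0.1, 7.2]
gripper_width: -0.002
grasp_force: 3.8
```

Call:
arm_command([
  [-1, [0, 0, 0.01], 0],
  [-1, [0, 0, 0.02], 0],
  [-1, [0, 0, 0.02], 0],
  [-1, [0, 0, 0.02], 0],
  [-1, [0, 0, 0.02], 0],
  [-1, [0, 0, 0.02], 0],
])

```text
time: 16.77
tool_pos: [0.4955, -0.2746, 0.0951]
tool_rot: [0.0, -0.172, 0.985, -0.0]
contact_force: [-2.8, 2.2, 8.3]
gripper_width: -0.002
grasp_force: 4.3
```

```bash
python3 - <<'E'
from h import *
s=manip.state();print(s['tool_pos'],s['contact_force'])
p=shot('scene','s5.png'); q=shot('wrist','w5.png')
a=cv2.resize(cv2.imread('pics/s5.png')[230:340,190:320],None,fx=3.2,fy=3.2,interpolation=cv2.INTER_CUBIC)
b=cv2.imread('pics/w5.png')[80:432,140:500]
cv2.imwrite('pics/m5.png',np.hstack([a[:352],b]))
E
```

```text
[ 0.49552837 -0.27459127  0.09508911] [-2.79701032  2.16806173  8.32730082]
```

View pics/m5.png

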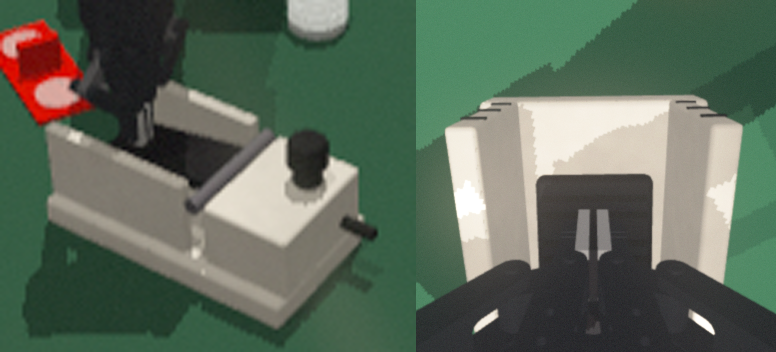

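The scene view shows the shut fingers between the cheeks on the paddle. In the wrist view the paddle's end edge is at full-picture row ~255. I'll fit the angle to that edge.

```bash
python3 - <<'E'
from h import *
import pickle
p0=pickle.load(open('w4.pkl','rb')); p=manip.grab_frame('wrist')
def edge(q,u0,u1,v0,v1):
    g=cv2.GaussianBlur(cv2.cvtColor(q['frame'],cv2.COLOR_RGB2GRAY),(3,3),0).astype(float)[v0:v1,u0:u1].mean(1)
    d=np.diff(g); i=d.argmin(); w=-d[max(i-2,0):i+3]; return v0+.5+(w*np.arange(i-2,i+3)).sum()/w.sum()
e0=edge(p0,285,322,195,220); e1=edge(p,280,360,235,275); print(e0,e1)
t=np.radians(20.3);X=np.array([np.cos(t),np.sin(t)])
def pt(a,hx): # hinge world position H
    r=-120*np.cos(a)-6*np.sin(a); z=79+6*np.cos(a)-120*np.sin(a)
    return [*(hx+X*r/1000),z/1000]
# hinge from level end edge in w4
from scipy.optimize import brentq
base=np.array([.4716,-.2814])
s=brentq(lambda s:proj(p0,[*(base+X*s),.085])[1]-e0,-.02,.02); H=base+X*(s+.12)
for dx in (-.003,0,.003):
    print(dx,[brentq(lambda a:proj(p,pt(a,H+X*dx))[1]-(e1+dv),-.1,.5) for dv in(-1,0,1)])
for a in (.1,.15,.18,.21): print(a,proj(p,pt(a,H)))
d=[np.array(proj(p,[*(np.array(pt(a,H))[:2]+k*.028*np.array([-X[1],X[0]])),pt(a,H)[2]]))[0] for a in (.12,.18,.24) for k in(1,-1)];print(d)
print(manip.state()['tool_pos'],manip.state()['contact_force'])
E
```

```text
205.34937545922116 253.87065425677525
-0.003 [0.09086882105495946, 0.07890947075599489, 0.06758601057593287]
0 [0.18594138131144233, 0.1676074341858758, 0.15106942528305348]Traceback (most recent call last):
  File "<stdin>", line 17, in <module>
    r = _zeros._brentq(f, a, b, xtol, rtol, maxiter, args, full_output, disp)
ValueError: f(a) and f(b) must have different signs
```

The estimates (travel 15 mm, image fit about 0.17 rad, force about 8.3 N) all put it slightly short of half way. I'll press a millimetre more.

Call:
arm_command([
  [-1, [0, 0, 0.005], 0],
  [-1, [0, 0, 0.009], 0],
  [-1, [0, 0, 0.009], 0],
  [-1, [0, 0, 0.009], 0],
  [-1, [0, 0, 0.009], 0],
  [-1, [0, 0, 0.009], 0],
])

```text
time: 17.42
tool_pos: [0.4956, -0.2746, 0.0938]
tool_rot: [0.001, -0.172, 0.985, -0.0]
contact_force: [-2.5, 1.3, 9.2]
gripper_width: 0.003
grasp_force: 4.4
```

```bash
python3 - <<'E'
from h import *
f=[]
for _ in range(8):
    manip.grab_frame('top'); s=manip.state(); f.append([*s['tool_pos'],*s['contact_force']])
print(np.round(np.mean(f,0),4))
E
```

```text
[ 0.4956 -0.2746  0.0938 -2.1895  1.7517  8.5615]
```

```bash
python3 -c "
from plant import manip
print(manip.job_done())"
```

```text
the job is handed in; nothing more can be done
None
```

The carrier lies flat in the steel tray, released, and I handed the job in with the gripper holding the paddle about half way down: about 16 mm of travel at roughly 9 N, well short of the stop; the hand-in returned no verdict.

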